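# Raise the balance enclosure's sash to the green mark

## Robot

A 7-joint arm with a two-finger parallel gripper is mounted at the origin on the work surface. World frame = base frame: x ahead of the robot, y to its left, z up, the work surface at z = 0. Lengths are in m, angles in rad, forces in N, time in s.
With the tool pointing down it reaches from about 0.35 to 0.9 m from the base axis. Payload 7.2 kg.
Tool frame: the origin (TCP) lies at the centre of the arm's flange, where the gripper is bolted on; the fingertips stand 182 mm ahead of it and the grasp point (between the pads) lies bot.hold_point_z ahead of it (bot.hold_point_z is the distance from the TCP to the grasp point, in m); z points along the fingers, y is the direction in which the jaws open and shut (so a half turn about z gives the same grasp; the last joint's range is limited). The gripper opens to 88 mm and grips with 3 to 60 N. Pads are 20 mm wide; open, the fingers measure 115 mm over their backs; the gripper's body (75 mm by 178 mm) begins 61 mm behind the grasp point.
Start: joints at [1.236, 0.411, -0.013, 1.596, 0.006, 1.134, -0.082], TCP at [0.165, -0.603, 0.405] pointing down, gripper open.
Joint ranges: [-2.95, 2.95], [-0.29, 1.99], [-1.47, 1.44], [0.14, 2.54], [-1.03, 4.17], [0.13, 1.85], [-2.86, 2.86]. Speed limits (rad/s): [2.39, 2.39, 3.01, 3.01, 3.14, 3.14, 3.14].

## Interface

Orientations are given as a unit quaternion [x, y, z, w].
In Python, from bench import bot, eyes gives the robot as it stands.
- The arm moves only by the tool send_rows, never from a script. Its argument "plan" is text: rows parted by semicolons, each of 5 numbers parted by spaces: the finger opening in mm, from 0 to 87.8, then the shift along the tool's x, y, z in mm, then the turn about the tool's z in rad. In form: fingers tx ty tz yaw; .... A call has 1 to 12 rows; each row is the pose to reach, as a shift and turn from the pose commanded when the call began, along the tool's axes at that moment; what a row does not reach only later rows make up. A row lasts 1/8 s, in which the tool goes at most 62.5 mm and 10.7 degrees, less where a joint would pass 70% of its speed; a pose out of reach is approached as far as the arm can. A call with a gripper value outside its range is refused whole. The fingers move at their own pace and stop on an object; the grip force is fixed at half the most. Time passes only in rows, so rows that repeat a pose let the fingers close. It gives the time, the measured TCP pose, the force and the opening at its end, in the units of the state.
- bot.sense(): the state, without advancing time (a new reading comes with each control period).
- eyes.camera(name): name is "side" or "top"; returns the picture (400x640x3 uint8, red, green, blue); there is no depth.
- eyes.calibration(name): a dict with "camera_matrix" (3x3 intrinsics, pixels), "T" (4x4, takes a point from camera to world coordinates). Camera axes: x right, y down, z forward; pixel columns grow to the right and rows downward; lengths in m; the calibration is good to about 2 mm. A picture is of the moment at which its call begins. calibration takes no time and is no camera call.
- bot.finish_job(): hands the job in, once; it reports no verdict.
The state is a dict: "t": time; "joint_pos": joint angles; "dq": joint speeds; "joint_efforts": joint torques, N m; "tool_pos": TCP position; "eef_rot": TCP orientation; "contact_force": force on the tool from outside, world axes, zero at the start; "ft_torque": the same for the moment, N m; "opening": finger opening in m.
Only numpy, scipy, OpenCV 4.12 (cv2) and the standard library are available. Lean on these libraries where they do the work, as an engineer would, in place of code of your own. Each camera call takes 0.05 s, during which the arm holds its last target. There are 200 camera calls.

## Task

Open the front window of the balance enclosure: with your fingertips beneath its blue lip, push the sash up until the orange pointers on the lip stand within the green collars on the guide posts, then leave it there and draw the hand clear. Only push: do not pinch the lip between the fingers, and leave the bottle, the jar, the carton and the dish where they stand.

Things in the scene. Friction and masses are not known exactly. Their poses are not given: they have to be found in the camera images.
- hood: Fixed enclosure, aluminium frame and clear panes, 434 mm wide, 240 deep, roof 340 high. Origin on the work surface under the sash's middle; x points into it, y left, z up. The sash slides in the plane x = 0 between posts 24 mm square, 460 high, at y = +-205 mm. The surface in front is bare to 100 mm either side of the middle. A balance is inside, from x = 50 mm.
- sash (a joint): Height of the sliding sash, m: 0 lowest, grows upwards, end stop at 0.20. With the joint at 0 the underside of the lip is 95 mm above the work surface. Counterbalanced: it takes about 2.5 to 6.5 N to push up and stays at whatever height it is left. It may be pushed back down by its lip. A finger wedged against the lip can drag it down when lowered: draw back as well.
- lip: The blue lip along the foot of the sash, 340 mm wide (y -170 to +170 mm), 12 mm thick, reaching from x = -45 mm (45 mm in front of the sash plane) to x = +6 mm. Origin at the middle of its underside in the sash plane; axes as the enclosure's. It may be pushed anywhere along its width; below it there is free air down to the work surface.
- cap: The grey strip on top of the lip, 340 mm wide, 6 mm thick, from x = -33 to +2 mm, its top 18 mm above the lip's underside. Origin that of the lip. Touching it and the lip hard at the same time counts as pinching.
- lip_edge (a point): Middle of the lip's lower front edge (the edge nearest the robot).
- pointer (a point): Middle of the lip at the height of the two orange pointers: thin lines, 4 mm high, at both ends of the lip, 6 mm above its underside, which pass in front of the guide posts out to y = +-250 mm.
- mark: The height mark: two green collars, one fixed round each guide post, 34 mm square and 24 mm high, with a thin green tab of the same height outwards to y = +-252 mm. Origin midway between them, at their mid height; axes as the enclosure's.
- bottle: Amber bottle with blue cap, 56 mm across, 125 mm high; origin under its foot. Stands in front of one end of the lip (left or right).
- jar: White jar with red cap, 60 mm across, 85 mm high; origin under its foot. Stands in front of the other end of the lip.
- carton: White and blue carton, 70 x 110 mm, 75 mm high; origin under its foot. Stands to the left of the enclosure.
- dish: White ceramic dish, 60 mm across, 35 mm high, on the balance inside the enclosure; origin under its foot.
There are look-alikes about, which are no part of the job. What is shaped like the carton but pink or yellow is not meant.

How it is judged:
On the way, in this order (a step that is already met when the one before it is completed fails the run):
1. the fingers touch the blue lip while the sash is still well below the mark (contact force between the fingers and lip above 0.5 N and z of pointer in the frame of mark below -0.03 m), for 0.05 s.
2. the pointers reach the green collars (z of pointer in the frame of mark between -0.01 and 0.01 m), for 0.1 s.
At the end, for the whole second after the job is handed in: The orange pointers stand within the green collars (the pointers' height within 10 mm of the collars' mid height), the sash is at rest, and bottle, jar, carton and dish stand upright within 20 mm of where they began (all of step 2 and velocity of joint sash between -0.005 and 0.005 m/s and not (distance of bottle from where it was at the start of the episode above 0.02 m) and not (distance of jar from where it was at the start of the episode above 0.02 m) and not (distance of carton from where it was at the start of the episode above 0.02 m) and not (distance of dish from where it was at the start of the episode above 0.02 m) and not (angle between bottle's own z axis and vertical above 0.3 rad) and not (angle between jar's own z axis and vertical above 0.3 rad) and not (angle between carton's own z axis and vertical above 0.3 rad) and not (angle between dish's own z axis and vertical above 0.3 rad)); the robot touches nothing.
It fails at once if the lip is pinched: the fingers press on its underside and on the grey strip on its top at once, with over 2 N each (contact force between the fingers and lip above 2 N and contact force between the fingers and cap above 2 N).
It fails at once if the bottle is moved, lifted or tipped over (distance of bottle from where it was at the start of the episode above 0.02 m or angle between bottle's own z axis and vertical above 0.3 rad).
It fails at once if the jar is moved, lifted or tipped over (distance of jar from where it was at the start of the episode above 0.02 m or angle between jar's own z axis and vertical above 0.3 rad).
It fails at once if the carton is moved, lifted or tipped over (distance of carton from where it was at the start of the episode above 0.02 m or angle between carton's own z axis and vertical above 0.3 rad).
It fails at once if the dish is moved, lifted or tipped over (distance of dish from where it was at the start of the episode above 0.02 m or angle between dish's own z axis and vertical above 0.3 rad).
It also fails if it takes over 37 s, if anything falls off the work surface, if the arm or the gripper's body presses on something with over 40 N, if the wrist force passes 120 N, or if a joint passes its speed limit or range.

## Working session

There is one attempt and no reset: what is moved stays moved. The work goes in short steps, Python scripts to look and compute and a tool call to move; the robot and the scene stay as the last step left them, time stands still between calls to the robot, and variables do not carry over. Pictures are saved under pics/ and viewed, about 8 in all and at most 12, crops included, and the job is handed in when it is done.

Besides the shell and the picture viewer there is one more tool, called after "Request:" as name(argument=value, ...) on one line, values as JSON. send_rows: Moves the arm, as the interface text tells. Its arguments: {"type":"object","properties":{"plan":{"type":"string"}},"required":["plan"]}

```bash
mkdir -p pics; python3 - <<'E'
from bench import bot, eyes
import cv2, numpy as np
s=bot.sense()
for k in("t","tool_pos","eef_rot","contact_force","opening"):print(k,s[k])
print(bot.hold_point_z)
np.set_printoptions(precision=4,suppress=True)
for n in("side","top"):
    c=eyes.calibration(n);print(n,c["camera_matrix"],c["T"])
    cv2.imwrite(f"pics/{n}0.png",eyes.camera(n)[:,:,::-1])
E
```

```text
t 0.0
tool_pos [ 0.16469316 -0.60268236  0.40380888]
eef_rot [ 9.91113424e-01  1.33017024e-01 -1.71897403e-04 -7.89242782e-04]
contact_force [-0.71360835 -0.24293533  0.29446481]
opening 0.08782027592538093
0.1633
side [[460.4938   0.     321.6547]
 [  0.     460.4938 197.5691]
 [  0.       0.       1.    ]] [[ 0.8525 -0.3637  0.3755  0.2105]
 [-0.5226 -0.6108  0.5949 -0.5506]
 [ 0.013  -0.7033 -0.7107  0.9549]
 [ 0.      0.      0.      1.    ]]
top [[439.0352   0.     327.8194]
 [  0.     439.0352 196.8309]
 [  0.       0.       1.    ]] [[ 0.0083 -0.9918  0.1275  0.4634]
 [-0.9999 -0.0068  0.0116  0.0926]
 [-0.0106 -0.1276 -0.9918  1.2601]
 [ 0.      0.      0.      1.    ]]
```

View pics/side0.png

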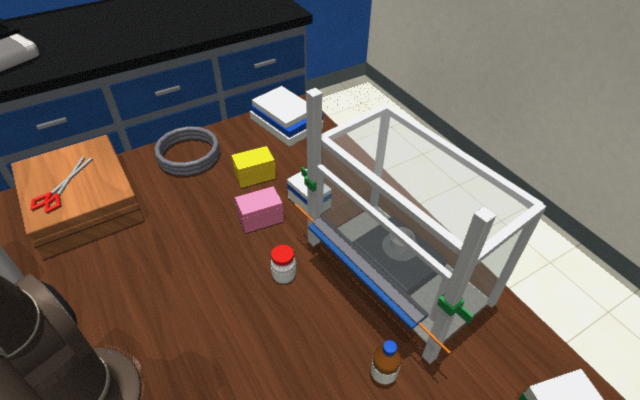

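View pics/top0.png

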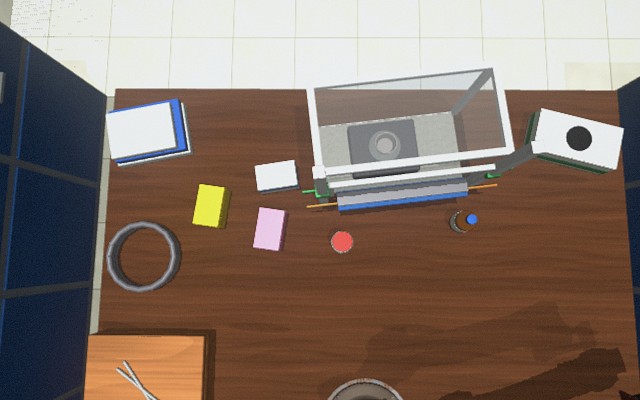

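Side view: blue lip runs (310,228) to (420,322), orange pointers near (300,208) and (450,352), collars near (309,178) and (455,308), jar (283,262), bottle (386,362). Top view: lip (340,208) to (467,192), pointer ends (307,206) and (497,185), jar (342,241), bottle (462,220), right carton (276,176). Look-alikes are the pink carton (270,228), the yellow one (210,206) and the books (150,130). The other blue objects are the drawers and the bottle cap, not the lip.

```bash
cat > h.py <<'E'
import cv2, numpy as np
from bench import bot, eyes
np.set_printoptions(precision=4,suppress=True)
def shot(n,name=None):
    im=eyes.camera(n)
    if name: cv2.imwrite(f"pics/{name}.png",im[:,:,::-1])
    return im
def hsv(im,lo,hi):return cv2.inRange(cv2.cvtColor(im,cv2.COLOR_RGB2HSV),np.array(lo),np.array(hi))
def ray(n,p):
    c=eyes.calibration(n);K=c["camera_matrix"];T=c["T"]
    d=T[:3,:3]@np.linalg.inv(K)@[p[0],p[1],1.];return T[:3,3],d/np.linalg.norm(d)
def plane(n,p,z):
    o,d=ray(n,p);return o+d*(z-o[2])/d[2]
def tri(p,q):
    o,d=ray("side",p);a,b=ray("top",q)
    s=np.linalg.lstsq(np.c_[d,-b],a-o,rcond=None)[0]
    x,y=o+s[0]*d,a+s[1]*b;return (x+y)/2,np.linalg.norm(x-y)
E
python3 - <<'E'
from h import *
M={"orange":((8,170,110),(20,255,255)),"green":((50,120,40),(80,255,255)),"blue":((104,150,80),(120,255,255)),"red":((0,170,100),(4,255,255))}
box={"side":(230,150,500,390),"top":(290,150,520,255)}
for n in("side","top"):
    im=cv2.imread(f"pics/{n}0.png")[:,:,::-1].copy();x0,y0,x1,y1=box[n]
    for k,(l,h) in M.items():
        m=hsv(im,l,h)[y0:y1,x0:x1]
        c,_=cv2.findContours(m,cv2.RETR_EXTERNAL,cv2.CHAIN_APPROX_NONE)
        for q in c:
            if len(q)<6: continue
            q=q[:,0]+[x0,y0]
            print(n,k,len(q),"L",q[q[:,0].argmin()],"R",q[q[:,0].argmax()],"T",q[q[:,1].argmin()],"B",q[q[:,1].argmax()])
a=cv2.imread("pics/side0.png")[160:370,270:490];cv2.imwrite("pics/c1.png",cv2.resize(a,None,fx=2.8,fy=2.8,interpolation=cv2.INTER_CUBIC))
E
```

```text
side orange 59 L [375 358] R [399 362] T [380 353] B [385 369]
side orange 64 L [419 323] R [450 352] T [419 323] B [448 353]
side orange 36 L [295 204] R [312 220] T [295 204] B [311 220]
side green 89 L [438 302] R [472 317] T [442 295] B [468 323]
side green 54 L [301 167] R [315 189] T [301 167] B [312 190]
side blue 39 L [384 343] R [396 348] T [388 340] B [388 355]
side blue 220 L [309 227] R [416 324] T [312 224] B [411 328]
side blue 41 L [288 185] R [306 203] T [288 185] B [306 203]
side red 60 L [271 252] R [293 256] T [278 245] B [278 264]
top orange 34 L [461 222] R [474 225] T [463 221] B [466 229]
top orange 47 L [473 187] R [496 185] T [491 184] B [475 187]
top green 67 L [303 191] R [328 196] T [315 189] B [317 197]
top green 30 L [487 174] R [500 175] T [488 173] B [488 177]
top blue 26 L [467 217] R [476 220] T [471 214] B [469 223]
top blue 260 L [338 207] R [466 195] T [462 192] B [340 210]
```

View pics/c1.png

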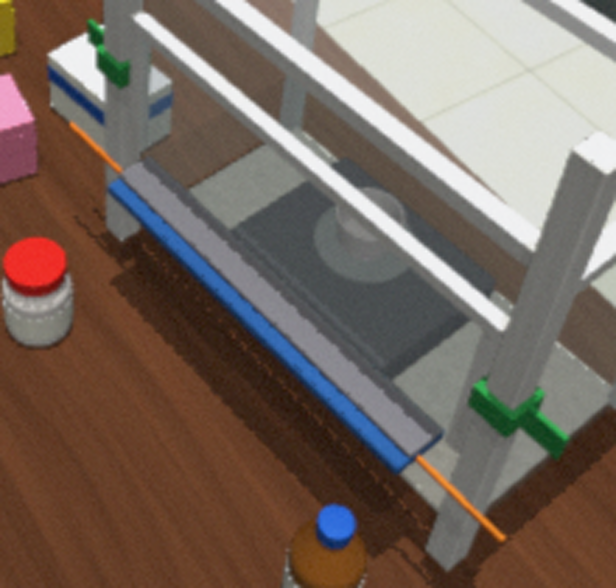

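The crop confirms the lip with its grey cap, the orange pointers and the green collars with tabs. Now I'll triangulate them.

```bash
python3 - <<'E'
from h import *
P=tri((295,204.3),(307,206.5));Q=tri((450,352.5),(497,185))
print("ptrL",P,"ptrR",Q,"len",np.linalg.norm(P[0]-Q[0]))
G=tri((301,167.5),(303,191));H=tri((472,317),(500.5,174.5));print("tab tops",G,H,np.linalg.norm(G[0]-H[0]))
l=P[0][:2]-Q[0][:2];l/=np.linalg.norm(l);f=np.array([l[1],-l[0]]);print("left",l,"into",f,"yaw",np.arctan2(f[1],f[0]))
z=(P[0][2]+Q[0][2])/2;print("ptr z",z)
# lip front edge via bottom contour of blue in side (lower front edge) at z-6mm
for n,p in(("side",(309,229)),("side",(411,328)),("top",(340,210)),("top",(466,195))):print(n,plane(n,p,z-.006))
m=(P[0]+Q[0])[:2]/2
print("mid",m)
for n,p,h in(("top",(342,241),.085),("side",(282,254),.085),("top",(471.5,218),.125),("side",(389.5,347.5),.12)):
    x=plane(n,p,h);print(x,"hood frame",(x[:2]-m)@f,(x[:2]-m)@l)
E
```

```text
ptrL (array([0.5826, 0.1606, 0.1212]), np.float64(0.00315369063160458)) ptrR (array([ 0.6437, -0.3356,  0.1221]), np.float64(0.00045884000346711783)) len 0.49999995017104776
tab tops (array([0.6064, 0.1648, 0.2308]), np.float64(0.006248388913883689)) (array([ 0.6675, -0.3216,  0.2076]), np.float64(0.0266195495048575)) 0.49077597167046216
left [-0.1223  0.9925] into [0.9925 0.1223] yaw 0.1226175932694775
ptr z 0.12165941948051659
side [0.5723 0.0769 0.1157]
side [ 0.6155 -0.2542  0.1157]
top [0.576  0.0738 0.1157]
top [ 0.6179 -0.2562  0.1157]
mid [ 0.6132 -0.0875]
[0.4962 0.0676 0.085 ] hood frame -0.09715191163790517 0.16820797994509773
[0.4912 0.0653 0.085 ] hood frame -0.10235986067331104 0.16656030878566494
[ 0.5568 -0.2656  0.125 ] hood frame -0.07770039462497165 -0.16986510479213832
[ 0.5512 -0.2666  0.12  ] hood frame -0.08342700943545778 -0.17016865806611742
```

```bash
python3 - <<'E'
from h import *
f=np.array([.9925,.1223,0]);l=np.array([-.1223,.9925,0]);F=np.array([.5955,-.0895,0]);O=F+.045*f
print("O",O)
def proj(n,X):
    c=eyes.calibration(n);p=np.linalg.inv(c["T"])@np.r_[X,1];q=c["camera_matrix"]@p[:3];return q[:2]/q[2]
def onx(p,x): # side ray on vertical plane hood x
    o,d=ray("side",p);t=((O+x*f-o)@f)/(d@f);X=o+t*d;return (X-O)@l,X[2]
for p,x in(((472,317),0),((468,323),0),((301,167.5),0),((301,177),0),((442,295),-.017),((438,302),-.017),((312,190),-.017),((315,189),-.017)):print(p,x,onx(p,x))
# column profile of green masks
im=cv2.imread("pics/side0.png")[:,:,::-1].copy();m=hsv(im,(50,120,40),(80,255,255))
for a,b in((298,318),(436,474)):
    for u in range(a,b):
        v=np.where(m[150:340,u])[0]+150
        if len(v):print(u,v.min(),v.max(),"top/bot z@-17",onx((u,v.min()-.5),-.017),onx((u,v.max()+.5),-.017))
E
```

```text
O [ 0.6402 -0.084   0.    ]
(472, 317) 0 (np.float64(-0.24978614213845368), np.float64(0.22371390073557074))
(468, 323) 0 (np.float64(-0.24790474432146992), np.float64(0.2000688132609918))
(301, 167.5) 0 (np.float64(0.26061618544068343), np.float64(0.22170477378937903))
(301, 177) 0 (np.float64(0.26161684361005794), np.float64(0.19004967757503333))
(442, 295) -0.017 (np.float64(-0.190660440772427), np.float64(0.23869367554872278))
(438, 302) -0.017 (np.float64(-0.18792035313712963), np.float64(0.21177672634305666))
(312, 190) -0.017 (np.float64(0.19561687595829202), np.float64(0.20684133563168616))
(315, 189) -0.017 (np.float64(0.184341081292285), np.float64(0.2187616913956778))
301 167 167 top/bot z@-17 (np.float64(0.23691717682925267), np.float64(0.2506276425413857)) (np.float64(0.23701650943073058), np.float64(0.2474853276598017))
302 167 171 top/bot z@-17 (np.float64(0.2329963052161864), np.float64(0.2533673032523466)) (np.float64(0.233452866054782), np.float64(0.23761035779447426))
303 167 174 top/bot z@-17 (np.float64(0.2291054926537172), np.float64(0.2560859605722108)) (np.flo
[... 6891 characters left out ...]
at64(-0.2539890457482533), np.float64(0.22539112481554258))
469 313 322 top/bot z@-17 (np.float64(-0.24762950786848947), np.float64(0.25381166081596607)) (np.float64(-0.254813378279149), np.float64(0.22998839472330945))
470 314 320 top/bot z@-17 (np.float64(-0.24987993681885132), np.float64(0.2535192916960384)) (np.float64(-0.2549032202116422), np.float64(0.23694272600052058))
471 315 318 top/bot z@-17 (np.float64(-0.25212461061453223), np.float64(0.25322767026890447)) (np.float64(-0.2549919585881357), np.float64(0.24381163509466675))
472 316 317 top/bot z@-17 (np.float64(-0.25436355130433363), np.float64(0.2529367936700492)) (np.float64(-0.25579798300514744), np.float64(0.2482490393571809))
```

Estimates: lip underside z≈0.116, lip front edge middle ≈(0.595,-0.089), hood yaw 0.123, pointers z≈0.122 (their span came out at 500 mm, as it must), collar mid z≈0.218. So the sash needs about +97 mm. First I'll approach over free ground in front of the lip, tool x turned to face it.

Request:
send_rows(plan="40 50 -40 0 0.144; 40 110 -85 0 0.144; 40 170 -130 0 0.144; 40 220 -170 0 0.144; 40 270 -207 0 0.144; 40 320 -245 0 0.144; 40 370 -284 0 0.144; 40 420 -322 0 0.144; 40 465 -357 0 0.144; 40 506 -388 0 0.144; 40 506 -388 0 0.144; 40 506 -388 0 0.144")

```text
t: 1.6
tool_pos: [0.5506, -0.0948, 0.4041]
eef_rot: [0.998, 0.062, -0.001, -0.0]
contact_force: [-0.0, -1.7, -0.1]
opening: 0.0398
```

Request:
send_rows(plan="40 0 0 50 0; 40 0 0 100 0; 40 0 0 132 0; 40 0 0 132 0; 40 15 0 132 0; 40 28 0 132 0; 40 28 0 132 0")

```text
t: 2.48
tool_pos: [0.5797, -0.0918, 0.2737]
eef_rot: [0.998, 0.061, 0.001, 0.0]
contact_force: [-0.3, 0.9, -0.8]
opening: 0.04
```

```bash
python3 - <<'E'
from h import *
a=shot("side");b=shot("top")
a=cv2.resize(a[120:370,240:490],None,fx=2,fy=2,interpolation=3);b=cv2.resize(b[110:260,300:500],None,fx=1.5,fy=1.5)
c=np.zeros((500,800,3),np.uint8);c[:500,:500]=a;c[:225,500:800]=b;cv2.imwrite("pics/d.png",c[:,:,::-1])
s=bot.sense();print(s["contact_force"],s["joint_pos"])
E
```

```text
[-0.2378  0.2715 -0.2772] [ 0.293   0.507  -0.2929  1.808   0.1873  0.8519 -1.5364]
```

View pics/d.png

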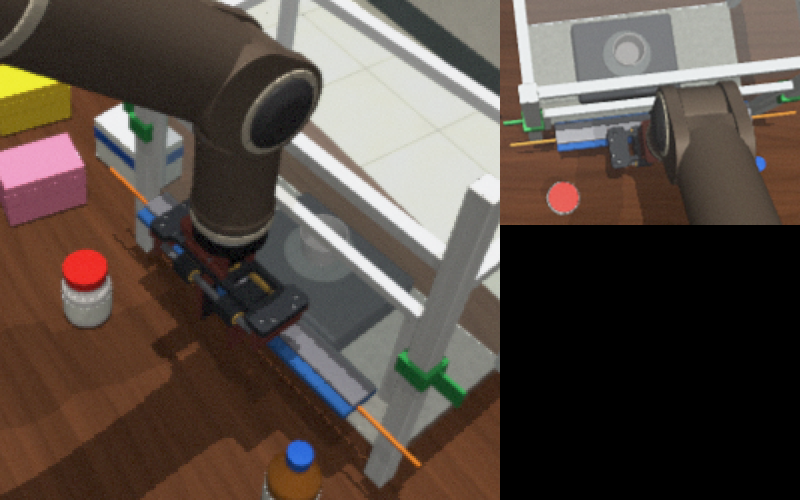

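The hand is upright in front of the lip, fingers just ahead of the blue edge. Jar at (87,288) and bottle at (295,470) of the crop are clear. The moves allow no tilt, so I'll lean gently on the lip and find the contact first.

Request:
send_rows(plan="40 4 0 0 0; 40 4 0 0 0; 40 8 0 0 0; 40 8 0 0 0")

```text
t: 3.08
tool_pos: [0.5827, -0.0913, 0.271]
eef_rot: [0.998, 0.061, -0.006, 0.0]
contact_force: [-15.5, -0.4, 3.1]
opening: 0.0399
```

Request:
send_rows(plan="40 0 0 -4 0; 40 0 0 -8 0; 40 0 0 -12 0; 40 0 0 -12 0")

```text
t: 3.58
tool_pos: [0.5827, -0.0913, 0.2827]
eef_rot: [0.998, 0.061, -0.006, -0.0]
contact_force: [-15.2, -1.3, 0.7]
opening: 0.04
```

```bash
cat > m.py <<'E'
from h import *
im=shot("side");m=hsv(im,(8,170,110),(20,255,255));m[:,:400]=0
f=np.array([.9925,.1223,0]);O=np.array([.6402,-.084,0])
def onx(p,x):
    o,d=ray("side",p);t=((O+x*f-o)@f)/(d@f);return (o+t*d)[2]
v,u=np.nonzero(m)
k=np.abs(u-np.max(u)+8)<=7
print("right ptr z",np.mean([onx((a,b),-.02) for a,b in zip(u[k],v[k])]),"end",u.max(),v[u==u.max()].mean(),"n",len(u))
s=bot.sense();print(s["tool_pos"],s["contact_force"])
E
python3 m.py
```

```text
right ptr z 0.115947307349704 end 451 349.5 n 106
[ 0.5827 -0.0914  0.2827] [-14.285   -1.2135   0.7572]
```

```bash
sed 's#im=shot("side")#im=cv2.imread("pics/side0.png")[:,:,::-1].copy()#' m.py > m0.py; python3 m0.py
```

```text
right ptr z nan end 467 345.0 n 104
[ 0.5827 -0.0914  0.2827] [-14.285   -1.2135   0.7572]
  return _methods._mean(a, axis=axis, dtype=dtype,
  ret = ret.dtype.type(ret / rcount)
```

Request:
send_rows(plan="40 0 0 -5 0; 40 0 0 -10 0; 40 0 0 -15 0; 40 0 0 -20 0; 40 0 0 -25 0; 40 0 0 -30 0; 40 0 0 -30 0")

```text
t: 4.5
tool_pos: [0.5827, -0.0913, 0.3128]
eef_rot: [0.998, 0.061, -0.006, -0.0]
contact_force: [-15.5, -1.0, 2.3]
opening: 0.0402
```

```bash
python3 m.py
```

```text
right ptr z nan end 532 369.0 n 100
[ 0.5827 -0.0914  0.3128] [-15.1788  -1.5332   2.3929]
  return _methods._mean(a, axis=axis, dtype=dtype,
  ret = ret.dtype.type(ret / rcount)
```

Stray orange pixels spoil the mask, so I'll keep only the largest contour and look.

```bash
python3 - <<'E'
t=open('m.py').read()
t=t.replace("m[:,:400]=0","m[:,:405]=0;m[:,480:]=0;n_,lb,st,_=cv2.connectedComponentsWithStats(m);m[lb!=1+st[1:,4].argmax()]=0\ncv2.imwrite('pics/last.png',im[:,:,::-1])")
open('m.py','w').write(t);open('m0.py','w').write(t.replace('im=shot("side")','im=cv2.imread("pics/side0.png")[:,:,::-1].copy()'))
E
python3 m0.py;python3 m.py; python3 -c "
import cv2;a=cv2.imread('pics/last.png')[120:370,240:490];cv2.imwrite('pics/e.png',cv2.resize(a,None,fx=2.2,fy=2.2,interpolation=2))"
```

```text
right ptr z 0.10663781521496805 end 450 351.5 n 103
[ 0.5827 -0.0914  0.3128] [-15.1788  -1.5332   2.3929]
right ptr z 0.14628309807842452 end 454 342.0 n 100
[ 0.5827 -0.0913  0.3128] [-14.9087  -1.164    2.0922]
```

View pics/e.png

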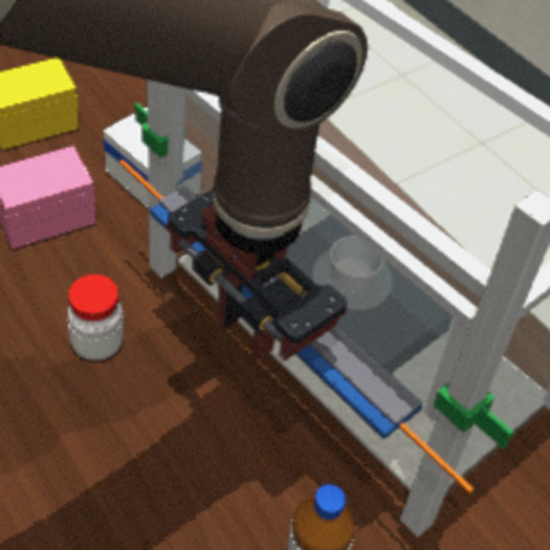

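The sash follows the finger without slip: about 40 mm risen for 42 mm of hand travel, pointer end now at (454,342) in the full picture, and jar and bottle untouched. Carry on.

Request:
send_rows(plan="40 0 0 -6 0; 40 0 0 -12 0; 40 0 0 -18 0; 40 0 0 -24 0; 40 0 0 -30 0; 40 0 0 -36 0; 40 0 0 -42 0; 40 0 0 -47 0; 40 0 0 -51 0; 40 0 0 -52 0; 40 0 0 -52 0")

```text
t: 5.98
tool_pos: [0.5828, -0.0913, 0.3643]
eef_rot: [0.998, 0.061, -0.006, -0.0]
contact_force: [-15.8, -1.0, -1.7]
opening: 0.0405
```

```bash
python3 m.py; python3 - <<'E'
from h import *
a=cv2.imread('pics/last.png');b=shot("top")[:,:,::-1]
c=np.zeros((600,800,3),np.uint8)
R=lambda i,k:cv2.resize(i,None,fx=k,fy=k,interpolation=cv2.INTER_CUBIC)
c[:400,:400]=R(a[270:370,400:500],4);c[:400,400:800]=R(a[130:230,270:370],4)
c[400:600,:240]=R(b[160:210,290:350],4);c[400:600,400:680]=R(b[160:210,450:520],4);cv2.imwrite("pics/f.png",c);cv2.imwrite("pics/topf.png",b)
E
```

```text
right ptr z 0.19899488365644943 end 461 328.0 n 100
[ 0.5828 -0.0914  0.3643] [-15.3387  -0.5693  -2.0012]
```

View pics/f.png

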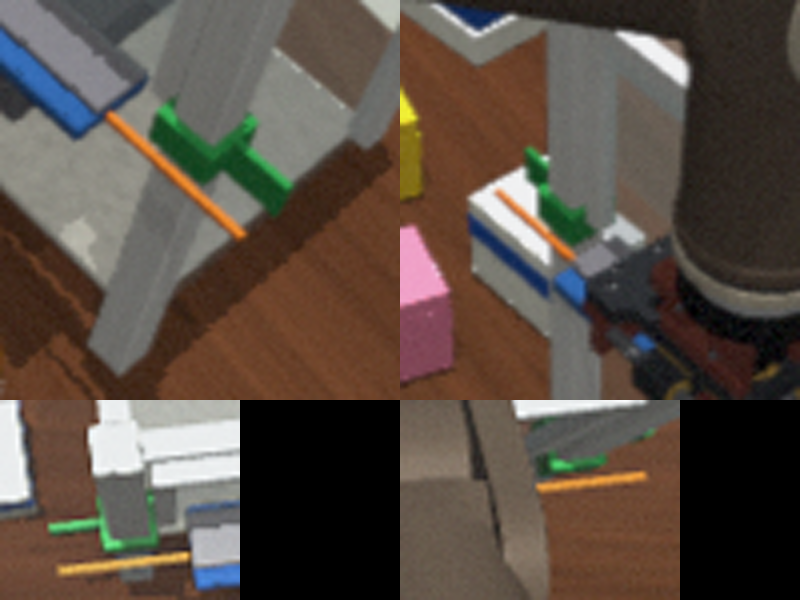

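The pointers now lie slightly in front of the collars and look a little low. I'll triangulate pointer ends and tab ends together for the remaining rise.

```bash
python3 - <<'E'
from h import *
f=np.array([.9925,.1223,0]);l=np.array([-.1223,.9925,0]);O=np.array([.6402,-.084,0])
def r(n,t):
    X=t[0]-O;print(n,"hood x %.4f y %.4f z %.4f res %.4f"%(X@f,X@l,X[2],t[1]))
r("pR",tri((461.5,329.2),(511.7,179)));r("pL",tri((294.5,177.8),(304.5,203)))
r("tabR top",tri((473,315.8),(513,168)));r("tabL top",tri((301.2,167),(302.2,191.5)))
def side_y(p,y): # ray meets vertical plane hood y
    o,d=ray("side",p);t=(y-(o-O)@l)/(d@l);X=o+t*d-O;return X@f,X[2]
def side_x(p,x):
    o,d=ray("side",p);t=(x-(o-O)@f)/(d@f);X=o+t*d-O;return X@l,X[2]
for n,p in(("pR",(461.5,329.2)),("pL",(294.5,177.8))):print(n,[side_x(p,x) for x in(-.033,-.03,-.027,-.02)])
for n,p in(("tabRt",(473,315.8)),("tabRb",(469,323.5)),("tabLt",(301.2,167)),("tabLb",(302,172.5))):print(n,[side_x(p,x) for x in(-.003,0,.003)])
# top view check of hood x: front face of post (y=+-205) etc
from h import plane
for n,p in(("tabL",(302.2,191.7)),("tabR",(513,168)),("pL",(304.5,203)),("pR",(511.7,179))):
    X=plane("top",p,.22)-O;print(n,"@z.22",X@f,X@l)
E
```

```text
pR hood x -0.0271 y -0.2516 z 0.2134 res 0.0006
pL hood x -0.0271 y 0.2501 z 0.2112 res 0.0004
tabR top hood x -0.0032 y -0.2512 z 0.2329 res 0.0008
tabL top hood x -0.0030 y 0.2524 z 0.2311 res 0.0037
pR [(np.float64(-0.25340415032748714), np.float64(0.22244985910852888)), (np.float64(-0.25235785016424034), np.float64(0.2175724923568756)), (np.float64(-0.25131155000099353), np.float64(0.2126951256052222)), (np.float64(-0.24887018295341773), np.float64(0.20131460318469774))]
pL [(np.float64(0.24190006111138884), np.float64(0.2205668760790347)), (np.float64(0.2462446863660796), np.float64(0.2156769701847101)), (np.float64(0.2505893116207702), np.float64(0.21078706429038552)), (np.float64(0.2607267705483819), np.float64(0.19937728387029463))]
tabRt [(np.float64(-0.2514395963788541), np.float64(0.23319603468820016)), (np.float64(-0.250446355667575), np.float64(0.22869027583170398)), (np.float64(-0.2494531149562961), np.float64(0.2241845169752078))]
tabRb [(np.float64(-0.2508727332845488), np.float64(0.20567666178459698)), (np.float64(-0.24987595340397167), np.float64(0.20099908768617847)), (np.float64(-0.24887917352339453), np.float64(0.19632151358775995))]
tabLt [(np.float64(0.2556483323542349), np.float64(0.22838663128499737)), (np.float64(0.2598075403808428), np.float64(0.22385084526138088)), (np.float64(0.2639667484074508), np.float64(0.2193150592377643))]
tabLb [(np.float64(0.25293513022065633), np.float64(0.2127377884214996)), (np.float64(0.2570773985632606), np.float64(0.20810429996360846)), (np.float64(0.26121966690586496), np.float64(0.2034708115057171))]
tabL @z.22 -0.0002527250161948706 0.2521199995562336
tabR @z.22 -0.001654593695042273 -0.25651237762440976
pL @z.22 -0.027956210762109645 0.2495702499696507
pR @z.22 -0.027693546087261885 -0.24896513404973736
```

Everything agrees: pointers z≈0.2123 at both ends, collar mid z≈0.219 from both tab tops and front faces. That leaves +7 mm.

Request:
send_rows(plan="40 0 0 -3 0; 40 0 0 -5 0; 40 0 0 -7 0; 40 0 0 -7 0; 40 0 0 -7 0")

```text
t: 6.7
tool_pos: [0.5828, -0.0913, 0.3713]
eef_rot: [0.998, 0.061, -0.006, -0.0]
contact_force: [-15.3, -0.9, -1.8]
opening: 0.0398
```

Request:
send_rows(plan="40 -4 0 0 0; 40 -8 0 0 0; 40 -14 0 0 0; 40 -24 0 0 0; 40 -45 0 0 0; 40 -70 0 0 0; 40 -100 0 0 0; 40 -130 0 0 0; 40 -150 0 0 0; 40 -150 0 0 0; 40 -150 0 0 0")

```text
t: 8.07
tool_pos: [0.438, -0.1091, 0.374]
eef_rot: [0.998, 0.061, 0.001, 0.0]
contact_force: [0.5, -0.0, -0.6]
opening: 0.0402
```

```bash
python3 m.py; python3 - <<'E'
from h import *
a=cv2.imread('pics/last.png');b=shot("top")[:,:,::-1]
c=np.zeros((600,800,3),np.uint8)
R=lambda i,k:cv2.resize(i,None,fx=k,fy=k,interpolation=cv2.INTER_CUBIC)
c[:400,:400]=R(a[270:370,400:500],4);c[:400,400:800]=R(a[130:230,270:370],4)
c[400:600,:240]=R(b[160:210,290:350],4);c[400:600,240:520]=R(b[150:200,450:520],4);c[400:600,530:800]=R(b[100:300,260:530],1);cv2.imwrite("pics/g.png",c);cv2.imwrite("pics/topg.png",b)
E
```

```text
right ptr z 0.20655309625083595 end 462 326.0 n 116
[ 0.4382 -0.1091  0.3739] [ 0.8679  0.5639 -0.6093]
```

View pics/g.png

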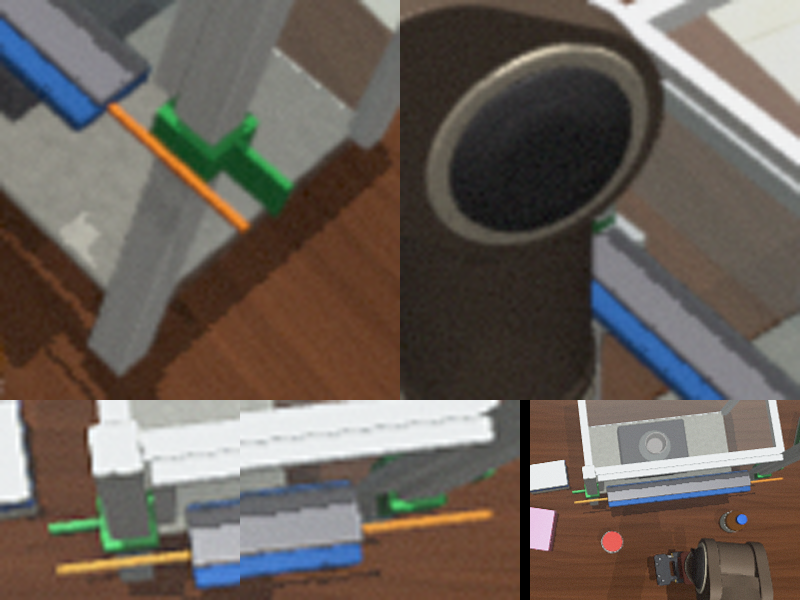

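Hand clear, force about 0. The right pointer end is at (462,327) in the side view and runs across the front of the collar. Jar and bottle stand as before. One last numeric check, then I hand in.

```bash
python3 - <<'E'
from h import *
t=tri((461.7,327.2),(512.5,178.5));print(t)
a=cv2.imread('pics/top0.png');b=cv2.imread('pics/topg.png')
for n,lo,hi,(x0,y0,x1,y1) in(("jar",(0,120,100),(5,255,255),(320,225,365,260)),("bottle cap",(104,150,80),(120,255,255),(455,210,485,230))):
    for i in(a,b):
        v,u=np.nonzero(hsv(i[y0:y1,x0:x1,::-1].copy(),lo,hi));print(n,u.mean()+x0,v.mean()+y0)
if abs(t[0][2]-.219)<.005: bot.finish_job();print("handed in")
E
```

```text
(array([ 0.6439, -0.3362,  0.2195]), np.float64(0.0013425907161988034))
jar 342.01328903654485 240.8704318936877
jar 341.9867549668874 240.89072847682118
bottle cap 471.3766233766234 218.93506493506493
bottle cap 471.3333333333333 218.8846153846154
the job is handed in; nothing more can be done
handed in
```

The sash is up with the orange pointers within the green collars, and the job is handed in at about 8.2 s of the 37 s allowed. No verdict is reported.

**How it was pushed:** the fingertips were not beneath the lip as the task asked. The moves allow no tilt, so the hand stayed pointing straight down. I leaned the upright fingers on the lip's front edge with about 15 N and carried the sash up by friction, then drew the hand straight back 150 mm. The fingers never touched the grey strip, and nothing was pinched.

**Last checks:**
- **Pointer height:** the right pointer end triangulates to z = 0.2195 m, against a collar mid height of about 0.219 m (estimates 0.2185–0.220). The tolerance is 10 mm. The arm hid the left end in the last side view; it agreed with the right to 2 mm before the final 7 mm rise.
- **After letting go:** the sash stayed up once the hand was withdrawn. I did not measure its speed.
- **Jar and bottle:** their caps are within 0.1 pixel of where they began in the top view.
- **Carton and dish:** they look unmoved in the pictures, but I did not measure them. The hand never came near them.
- **Contact:** the force reading was about 1 N, which is noise level, with the hand clear.

**What disagreed:** a rougher single-view reading put the pointers about 13 mm lower (0.2066 m) because it assumed the wrong depth for them. I used it only for differences, where it matched the hand's travel to about 2 mm.

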